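# Open the sprung lid of the eyelet setter

## Robot

A 7-joint arm with a two-finger parallel gripper is mounted at the origin on the work surface. World frame = base frame: x ahead of the robot, y to its left, z up, the work surface at z = 0. Lengths are in m, angles in degrees, forces in N, time in s.
With the tool pointing down it reaches from about 0.425 to 0.875 m from the base axis. Payload 4.7 kg.
Tool frame: the origin (TCP) lies midway between the tips of the shut fingers; the grasp point (between the pads) lies env.grip_point_offset behind it (env.grip_point_offset is the distance from the TCP to the grasp point, in m); x points along the fingers, y is the direction in which the jaws open and shut, and the axes are right-handed (so a half turn about x gives the same grasp; the last joint's range is limited). The gripper opens to 87 mm and grips with 3 to 60 N. Pads are 19 mm wide; open, the fingers measure 117 mm over their backs; the gripper's body (75 mm by 190 mm) begins 51 mm behind the grasp point.
Start: joints at [65.953, 18.392, -4.016, 83.108, 1.295, 78.541, -3.26], TCP at [0.273, -0.59, 0.223] pointing down, gripper open.
Joint ranges: [-163.93, 163.93], [-17.29, 119.83], [-79.2, 71.16], [3.27, 140.29], [-89.18, 269.18], [5.43, 117.66], [-154.24, 154.24]. Speed limits (degrees/s): [147.25, 147.25, 180, 180, 180, 180, 180].

## Interface

Orientations are given as [roll, pitch, yaw] about the fixed x, y, z axes, in that order (R = Rz(yaw) Ry(pitch) Rx(roll)).
In Python, from cell import readout, read_camera, camera_params, sign_off, spot_in, pinpoint, env gives the robot as it stands.
- The arm moves only by the shell command python3 -m pendant 'ROWS' [OPENING] [FORCE]. ROWS is a JSON object of lists of equal length, an entry for each row: "xyz": the shift along the world's x, y, z in m, a list of three; "turn": the turn about the world's z in rad. A call has 1 to 10 rows; each row shifts and turns the pose as measured when the row begins; what a row does not reach is not made up. A row lasts 1/8 s, in which the tool goes at most 62.5 mm and 10.7 degrees, less where a joint would pass 70% of its speed; a pose out of reach is approached as far as the arm can. A call is refused whole if a number of a shift passes 0.0625 or a number of a turn 0.188, either way. A call with a gripper value outside its range is refused whole. OPENING is the opening, from 0 (shut) to 1 (fully open), set as the call begins (- or left out, the last holds). The fingers move at their own pace and stop on an object; FORCE is the grip in N (left out, the last holds). Time passes only in rows, so rows that do not move let the fingers close. It gives the time, the measured TCP pose, the force and the opening at its end, in the units of the state.
- readout.get_obs(): the state, without advancing time (a new reading comes with each control period).
- read_camera(name): name is "side" or "top" or "wrist"; returns the picture (480x640x3 uint8, red, green, blue); there is no depth.
- camera_params(name): a dict with "fx", "fy", "cx", "cy" (pixels), "k1" (the pictures are not rectified: a ray, as slopes to the right and down, at radius r is drawn at 1 + k1 r^2 times it, then the intrinsics apply), "rvec" (rotation vector, rad) and "tvec" (3), from world to camera coordinates, as OpenCV has them; the wrist camera has in their place "hand_eye" (4x4, takes a point from camera to tool coordinates, whose origin is the TCP and whose axes are the tool frame's). Camera axes: x right, y down, z forward; pixel columns grow to the right and rows downward; lengths in m; the calibration is good to about 2 mm. A picture is of the moment at which its call begins: read the wrist's pose just before it. camera_params takes no time and is no camera call.
- sign_off(): hands the job in, once; it reports no verdict.
Trained networks look in the newest picture that a camera, given by its name, has taken for a name from the list of things; names that differ only in an ending like _2 or _b are one class to them, and where a whole thing is asked for, a point or a joint stands for the part that bears it (a point fixed in the world has none). Each returns a list of dicts, best first, with "score" (0 to 1); they miss things now and then, are a little off and sometimes report something else, mostly with a low value. They report only what shows in the picture. A call takes as long as a camera call.
- spot_in(camera, name): "at" ([x, y, z] in m, in the coordinates of the camera as it stood for that picture, good to about 4 mm: the middle of the surface that is visible of it).
- pinpoint(camera, name): "at" ([x, y, z] in m, in the coordinates of the camera as it stood for that picture, good to about 4 mm: a listed point, or the origin of a listed thing).
The state is a dict: "time_s": time; "qpos": joint angles; "joint_velocities": joint speeds; "effort": joint torques, N m; "tool_pos": TCP position; "tool_rot": TCP orientation; "force": force on the tool from outside, world axes, zero at the start; "wrist_torque": the same for the moment, N m; "grip_width": finger opening in m.
Only numpy, scipy, OpenCV 4.12 (cv2) and the standard library are available. Lean on these libraries where they do the work, as an engineer would, in place of code of your own. Each camera call takes 0.05 s, during which the arm holds its last target.

## Task

Press the large black button on the front of the white eyelet setter with a fingertip so that the grey sprung lid jumps ajar, then push the lid up and over with a finger until it stands fully open on its own stop, with the button left to come back up. Only touch and push, gently: do not pinch, grip or lift anything, and leave the pliers, saucer, last and other things on the bench where they are.

Things in the scene. Friction and masses are not known exactly. Their poses are not given: they have to be found in the camera images.
- setter: white eyelet setter bolted to the bench, turned up to 0.4 rad. Origin on the bench under the middle of its lidded eyelet chamber; x points from the button side (front, towards the robot) to the lid's hinge side, y to its left, z up. Base plate x -135 to 85, y -65 to 205 mm, 18 mm high; chamber 115 x 110 mm, rim at z 64 mm
- setter_head (a point): middle of the top of the setter's column and head, an obstacle left of the chamber to keep clear of: setter y 122 to 178, x -80 to 75 mm, top at z 175 mm
- button_top (a point): middle of the top of the black round button, 38 mm across, at setter x -108, y 0, z 56 mm when up. Press straight down: it is one arm of a sprung rocker; its middle sinks 9 mm in all; the lid is let go after about 5 mm, at some 2 N; it bottoms at about 2.5 N and springs back up when let go
- hook_top (a point): top of the rocker's black hook that holds the lid's lip, between button and lid: setter x -72 to -58, y -12 to 12 mm, up to z 74 mm; tips about 8 mm towards the button while that is pressed
- button (a joint): rocker angle of the black button, rad: 0 up, 0.22 fully down; the latch lets go at about 0.12
- lid (a joint): lid angle, rad: 0 shut and latched; a spring plunger lifts it to about 0.83 when the button is pressed; 1.57 upright; 1.9 against its stop, fully open. Light (90 g) and easily pushed (below 2 N at its free edge), the hinge has little friction: it falls back if left well short of upright and falls open by itself beyond about 1.75
- lid_edge (a point): middle of the lid's free front edge, on the lid; the lid is a grey slab 115 mm long from hinge to this edge, 110 mm wide and 6 mm thick, with a small lip 30 mm wide that stands out a further 7 mm. x of the point points from this edge to the hinge
- lid_hinge (a point): middle of the lid's hinge axis, fixed on the setter at setter x 60, y 0, z 66 mm; the axis runs along the setter's y, the free edge swings up and over away from the button
- pliers_a: loose chrome eyelet pliers, 155 x 55 x 18 mm, lying right of the setter; origin underneath, near the middle
- pliers_b: the other chrome eyelet pliers, same size, lying behind the setter; origin underneath
- saucer: loose white ceramic saucer of rose-gold eyelets, 112 mm across, 15 mm high; origin under its centre
- tin: loose closed round polish tin, dark green with a bright lid, 78 mm across, 28 mm high; origin under its centre
- spool: loose wooden spool of brown thread, 52 mm across, 55 mm high; origin under its centre
- last: loose pale grey rubber shoe last, 225 x 80 mm, 103 mm high, left of the setter; origin underneath, near the middle
- brush: loose wooden shoe brush, 145 x 46 x 45 mm, lying behind the setter; origin underneath

How it is judged:
By the outcome, as a careful person would: the job done as asked, in the order asked, and still so for the second after the job is handed in, with the robot touching nothing.
It also fails if it takes over 48 s, if anything falls off the work surface, if the arm or the gripper's body presses on something with over 40 N, if the wrist force passes 120 N, or if a joint passes its speed limit or range.

## Working session

There is one attempt and no reset: what is moved stays moved. The work goes in short steps, Python scripts to look and compute and a shell command to move; the robot and the scene stay as the last step left them, time stands still between calls to the robot, and variables do not carry over. Pictures are saved under pics/ and viewed, and the job is handed in when it is done.

```bash
mkdir -p pics; ls
cat > h.py <<'E'
import numpy as np, cv2
from scipy.spatial.transform import Rotation as R
from cell import readout, read_camera, camera_params, sign_off, spot_in, pinpoint, env
def c2w(cam,p,obs=None):
    c=camera_params(cam); p=np.array(p)
    if cam=='wrist':
        o=obs or readout.get_obs(); 
        T=np.array(c['hand_eye']); pt=T[:3,:3]@p+T[:3,3]
        return R.from_euler('xyz',o['tool_rot'],degrees=True).apply(pt)+np.array(o['tool_pos'])
    r=R.from_rotvec(np.ravel(c['rvec'])).as_matrix(); return r.T@(p-np.ravel(c['tvec']))
def save(cam,n):
    im=read_camera(cam); cv2.imwrite('pics/'+n,im[:,:,::-1]); return im
def proj(cam,P):
    c=camera_params(cam); r=R.from_rotvec(np.ravel(c['rvec'])).as_matrix()
    q=(r@np.atleast_2d(P).T).T+np.ravel(c['tvec']); s=q[:,:2]/q[:,2:]
    s=s*(1+c['k1']*(s**2).sum(1,keepdims=True)); return s*[c['fx'],c['fy']]+[c['cx'],c['cy']]
E
python3 - <<'E'
from h import *
np.set_printoptions(precision=4,suppress=True)
o=readout.get_obs(); print({k:np.round(v,3) for k,v in o.items()}, env.grip_point_offset)
for cam in ['top','side']:
    save(cam,cam+'0.png')
    for n in ['setter','setter_head','button_top','hook_top','lid_edge','lid_hinge','saucer','pliers_a','tin','spool','last','brush']:
        for d in pinpoint(cam,n)[:2]: print(cam,n,round(d['score'],2),c2w(cam,d['at']), {k:v for k,v in d.items() if k not in('at','score')})
E
```

```text
pics
{'time_s': np.float64(0.0), 'qpos': array([65.951, 18.439, -4.015, 83.176,  1.295, 78.54 , -3.259]), 'joint_velocities': array([ 0.068, -0.07 ,  0.019, -0.087,  0.004,  0.023, -0.057]), 'effort': array([  0.   , -49.129,  -0.404, -31.253,  -0.064,   0.044,   0.   ]), 'tool_pos': array([ 0.273, -0.589,  0.221]), 'tool_rot': array([-86.88 ,  89.891, 117.979]), 'force': array([-0.111,  0.011, -0.164]), 'wrist_torque': array([0.04 , 0.075, 0.058]), 'grip_width': np.float64(0.087)} 0.0187
top setter 0.77 [0.5849 0.0923 0.0021] {}
top setter_head 0.86 [0.6151 0.2365 0.1761] {}
top setter_head 0.34 [0.6352 0.4255 0.0011] {}
top button_top 0.58 [0.4842 0.1103 0.0529] {}
top hook_top 0.72 [ 0.566  -0.0302 -0.0041] {}
top hook_top 0.51 [ 0.5886  0.0933 -0.0002] {}
top lid_edge 0.84 [0.5352 0.0994 0.0677] {}
top lid_hinge 0.94 [0.648  0.0775 0.0643] {}
top saucer 0.66 [ 0.5023 -0.4308  0.001 ] {}
top pliers_a 0.82 [ 0.5675 -0.0296 -0.0025] {}
top pliers_a 0.75 [ 0.7122  0.0017 -0.0024] {}
top tin 0.83 [ 0.6251 -0.4731  0.0039] {}
top spool 0.62 [ 0.3828 -0.4474 -0.0025] {}
top spool 0.37 [ 0.7096 -0.0014 -0.001 ] {}
top last 0.81 [ 0.6349  0.4247 -0.0016] {}
top brush 0.61 [ 0.7556  0.1652 -0.0008] {}
top brush 0.46 [ 0.5028 -0.4298 -0.001 ] {}
side setter 0.91 [ 0.5886  0.0882 -0.0014] {}
side setter_head 0.98 [0.6152 0.2349 0.1731] {}
side setter_head 0.56 [ 0.5898  0.0881 -0.0001] {}
side lid_edge 0.82 [0.5388 0.0913 0.0668] {}
side lid_hinge 0.94 [0.6462 0.0758 0.0662] {}
side saucer 0.96 [ 0.5009 -0.4323  0.0011] {}
side pliers_a 0.71 [ 0.567  -0.0328 -0.0012] {}
side pliers_a 0.64 [ 0.6277 -0.474  -0.0002] {}
side tin 0.85 [ 0.6297 -0.4725 -0.0021] {}
side tin 0.27 [ 0.634   0.4265 -0.0045] {}
side spool 0.57 [ 0.3781 -0.4505  0.0006] {}
side last 0.72 [ 0.6322  0.4226 -0.0044] {}
side last 0.32 [0.6135 0.2326 0.1708] {}
side brush 0.86 [0.7565 0.1624 0.0026] {}
```

View pictures.

View pics/top0.png

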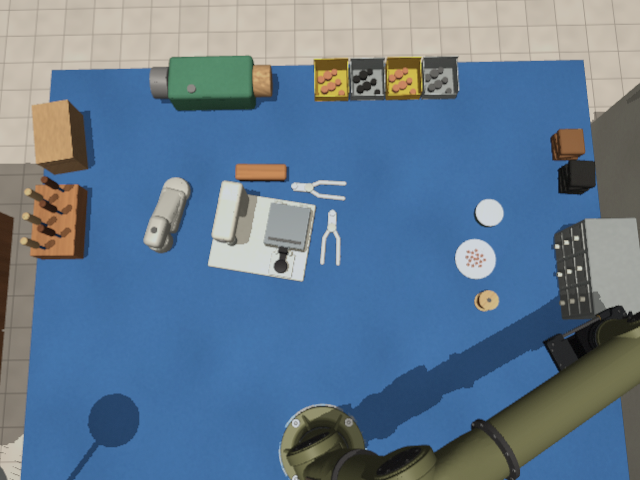

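View pics/side0.png

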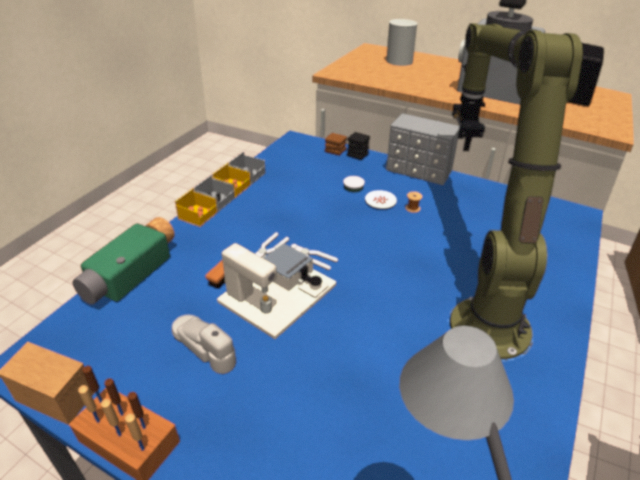

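Run:
```python
from h import *
from scipy.optimize import least_squares
np.set_printoptions(precision=4,suppress=True)
L=np.array([[0,0],[0,0],[-3,150],[-3,150],[-108,0],[-55,0],[-55,0],[60,0],[60,0]])/1000
W=np.array([[.5849,.0923],[.5886,.0882],[.6151,.2365],[.6152,.2349],[.4842,.1103],[.5352,.0994],[.5388,.0913],[.648,.0775],[.6462,.0758]])
def f(p):
    c,s=np.cos(p[2]),np.sin(p[2]); return (L@np.array([[c,s],[-s,c]])+p[:2]-W).ravel()
r=least_squares(f,[.587,.09,-.2]); print(r.x, r.fun.reshape(-1,2)*1e3)
x,y,t=r.x
for n,p in dict(button=[-108,0,56],hook=[-65,0,74],edge=[-55,0,69],hinge=[60,0,66],lift=[-105,55,18]).items():
    p=np.array(p)/1000; w=[x+np.cos(t)*p[0]-np.sin(t)*p[1],y+np.sin(t)*p[0]+np.cos(t)*p[1],p[2]]
    print(n,np.array(w),proj('top',w),proj('side',w))
o=readout.get_obs()
print(R.from_euler('xyz',o['tool_rot'],degrees=True).as_matrix(), camera_params('wrist')['hand_eye'])
```

```text
[ 0.589  0.088 -0.193] [[ 4.0702 -4.3197]
 [ 0.3702 -0.2197]
 [-0.3052 -0.729 ]
 [-0.4052  0.871 ]
 [-1.2249 -1.6061]
 [-0.2088 -0.8711]
 [-3.8088  7.2289]
 [-0.1437 -1.0272]
 [ 1.6563  0.6728]]
button [0.483  0.1087 0.056 ] [[279.8733 265.9302]] [[314.449  279.1434]]
hook [0.5252 0.1004 0.074 ] [[282.4162 249.3932]] [[302.7377 267.9035]]
edge [0.535  0.0985 0.069 ] [[283.2399 246.1057]] [[300.0631 267.7683]]
hinge [0.6479 0.0765 0.066 ] [[291.2063 205.6148]] [[270.5688 252.328 ]]
lift [0.4965 0.1621 0.018 ] [[261.6182 263.3066]] [[301.0794 298.925 ]]
[[-0.      0.4203 -0.9074]
 [-0.0001 -0.9074 -0.4203]
 [-1.      0.0001  0.0001]] [[-0.0008 -0.2508  0.9681 -0.1626]
 [ 1.     -0.0007  0.0006 -0.0005]
 [ 0.0005  0.9681  0.2508 -0.0692]
 [ 0.      0.      0.      1.    ]]
```

The top view shows the button at about (281,266), the lid at (289,226), the head at (228,212) and pliers_a at (331,237). In the side view the lid is shut and the button is at (315,281). I'll shut the fingers and move over in an arc, turning so the jaws lie along the setter's y and the camera ends on the robot side.

```bash
python3 -m pendant '{"xyz":[[0.02,0.03,0],[0.02,0.035,0],[0.02,0.035,0],[0.02,0.035,0],[0.02,0.035,0],[0.02,0.035,0],[0.02,0.035,0],[0.02,0.035,0],[0.015,0.035,0],[0.01,0.035,0]],"turn":[0.13,0.13,0.13,0.13,0.13,0.13,0.13,0.13,0.13,0.13]}' 0 5
```

```text
time_s: 2.55
tool_pos: [0.4604, -0.2369, 0.2233]
tool_rot: [38.9, 89.7, -39.7]
force: [0.6, 0.0, 0.1]
grip_width: 0.0017
```

```bash
python3 -m pendant '{"xyz":[[0,0.035,0],[0,0.035,0],[0,0.035,0],[0.002,0.035,0],[0.002,0.035,0],[0.002,0.035,0],[0.002,0.035,0],[0.002,0.035,0],[0.002,0.035,0],[0.002,0.025,0]],"turn":[0.118,0.118,0.118,0.118,0.118,0.118,0.118,0.118,0.118,0.118]}' 0 5
python3 - <<'E'
from h import *
np.set_printoptions(precision=4,suppress=True)
o=readout.get_obs(); print(o['tool_pos'],o['tool_rot'],o['force'])
save('wrist','w1.png')
for n in ['button_top','hook_top','lid_edge','lid_hinge','setter','setter_head']:
    for d in pinpoint('wrist',n)[:2]: print(n,round(d['score'],2),c2w('wrist',d['at'],o))
E
```

```text
time_s: 3.8
tool_pos: [0.4751, 0.116, 0.2258]
tool_rot: [20.9, 89.3, 12.3]
force: [0.6, -1.2, -0.8]
grip_width: 0.0007
[0.4751 0.116  0.2258] [20.8616 89.2947 12.319 ] [ 0.5621 -1.1787 -0.8309]
button_top 0.81 [0.4851 0.1095 0.0553]
hook_top 0.95 [0.526  0.1006 0.0719]
hook_top 0.66 [ 0.6364  0.4272 -0.0012]
lid_edge 0.46 [0.5355 0.0949 0.0663]
setter 0.21 [0.6362 0.4253 0.001 ]
```

View pics/w1.png

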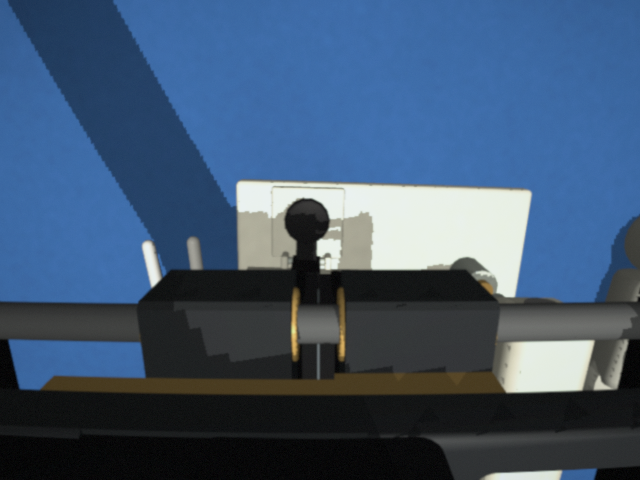

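Wrist view: button at (307,220), hook at (306,262). The fingers are at column 319, slightly off, which matches the networks' numbers. Next I'll align and come down above the button.

```bash
python3 -m pendant '{"xyz":[[0.003,-0.003,0],[0.003,-0.003,-0.02],[0,0,-0.03],[0,0,-0.03],[0,0,-0.03],[0,0,-0.025],[0,0,-0.01],[0,0,0]],"turn":[-0.02,-0.023,0,0,0,0,0,0]}' 0 5; python3 -c "
from h import *
save('side','s1.png');save('top','t1.png')"
```

```text
time_s: 5.15
tool_pos: [0.4844, 0.0977, 0.0771]
tool_rot: [7.8, 89.2, -5.1]
force: [1.8, -0.7, 0.6]
grip_width: 0.0008
```

```bash
python3 -m pendant '{"xyz":[[-0.002,0.006,0],[-0.001,0.006,0],[0,0,0],[0,0,0]],"turn":[0.015,0.015,0,0]}' 0 5
```

```text
time_s: 5.75
tool_pos: [0.4838, 0.1116, 0.0806]
tool_rot: [8.3, 88.8, -2.6]
force: [0.1, -0.1, 1.1]
grip_width: 0.0008
```

```bash
python3 -m pendant '{"xyz":[[-0.002,-0.002,-0.006],[0,0,-0.006],[0,0,-0.004],[0,0,0]],"turn":[0,0,0,0]}' 0 5
```

```text
time_s: 6.25
tool_pos: [0.4812, 0.1089, 0.0629]
tool_rot: [7.4, 88.8, -3.6]
force: [-0.1, 0.4, 0.9]
grip_width: 0.0006
```

```bash
python3 -m pendant '{"xyz":[[0,0,0],[0,0,0]],"turn":[0,0]}' 0 5
python3 -c "
from h import *
save('side','s2.png')"
```

```text
time_s: 6.5
tool_pos: [0.4813, 0.109, 0.063]
tool_rot: [7.9, 88.8, -3.1]
force: [1.0, -0.1, 0.3]
grip_width: 0.0005
```

```bash
python3 -m pendant '{"xyz":[[0,0,-0.004],[0,0,-0.003],[0,0,-0.003],[0,0,0]],"turn":[0,0,0,0]}' 0 5; python3 -m pendant '{"xyz":[[0,0,-0.002],[0,0,0]],"turn":[0,0]}' 0 5
```

```text
time_s: 7.05
tool_pos: [0.481, 0.1092, 0.0526]
tool_rot: [7.2, 88.9, -3.7]
force: [-0.5, 0.0, 2.0]
grip_width: 0.0003
time_s: 7.3
tool_pos: [0.4802, 0.1094, 0.0504]
tool_rot: [6.0, 89.0, -4.9]
force: [-1.6, -1.2, 2.7]
grip_width: 0.0007
```

```bash
python3 -c "
from h import *
save('side','s3.png')"
```

```text
(no output)
```

View pics/s3.png

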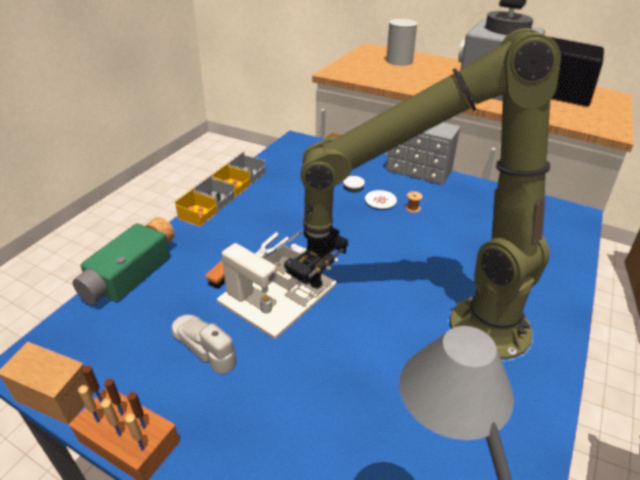

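```bash
python3 -c "
from h import *
a=[cv2.imread('pics/'+n)[220:340,200:360] for n in ('s2.png','s3.png')]
t=save('top','t3.png')[150:290,190:350,::-1]
cv2.imwrite('pics/z3.png',cv2.resize(np.hstack([x[:120] for x in a]),(800,300),interpolation=cv2.INTER_CUBIC))
for c in ('top','side'):
  if c=='side': read_camera(c)
  for d in pinpoint(c,'lid_edge')[:2]: print(c,d['score'],c2w(c,d['at']))
"
```

```text
top 0.57 [0.57159026 0.09173118 0.15012364]
side 0.67 [0.57040006 0.08704643 0.15008957]
```

View pics/z3.png

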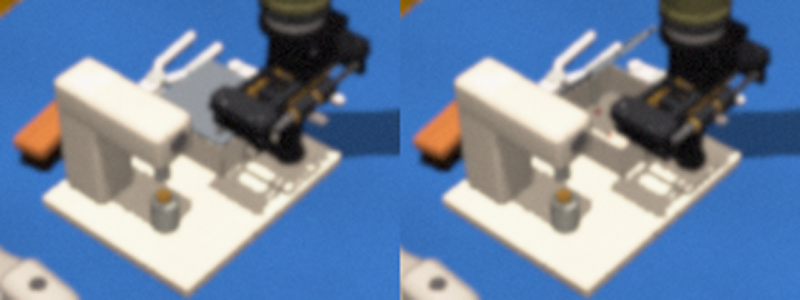

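The lid has jumped: its edge is now at z≈0.150, about 0.82 rad. In the right-hand crop it shows edge-on with the chamber exposed. I'll let the button up and rise.

```bash
python3 -m pendant '{"xyz":[[0,0,0.008],[0,0,0.012],[0,0,0.02],[0,0,0.02],[0,0,0.02],[0,0,0.01],[0,0,0],[0,0,0]],"turn":[0,0,0,0,0,0,0,0]}' 0 5
python3 -c "
from h import *
o=readout.get_obs();print(o['tool_pos'],o['tool_rot'])
save('wrist','w4.png')
for n in('lid_edge','button_top','hook_top'):
  for d in pinpoint('wrist',n)[:1]: print(n,d['score'],c2w('wrist',d['at'],o))
for c in ('top','side'):
  save(c,c+'4.png')
  for n in('lid_edge','button_top'):
   for d in pinpoint(c,n)[:1]: print(c,n,d['score'],c2w(c,d['at']))
"
```

```text
time_s: 8.55
tool_pos: [0.4831, 0.1089, 0.1471]
tool_rot: [8.0, 88.5, -3.0]
force: [0.7, -1.0, 0.2]
grip_width: 0.0004
[0.4830669  0.10889875 0.14708929] [ 7.99684049 88.51859915 -2.99796106]
button_top 0.76 [0.48214798 0.10975793 0.05705823]
top lid_edge 0.63 [0.57639926 0.09045947 0.15043392]
side lid_edge 0.62 [0.61257344 0.23649132 0.1732201 ]
side button_top 0.8 [0.48038472 0.10463114 0.05616243]
```

View pics/w4.png

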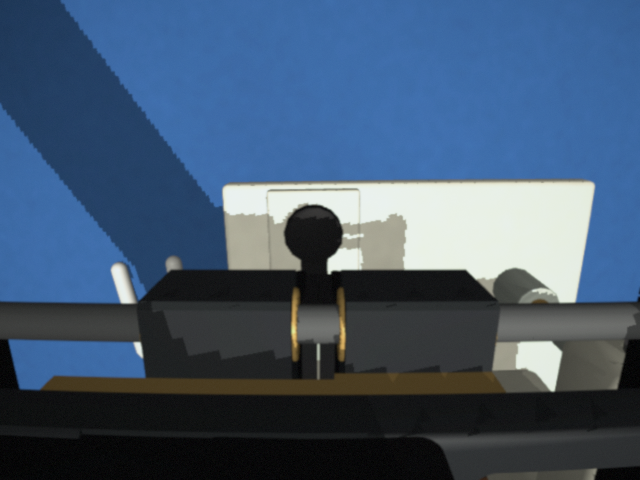

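Wrist view: the button is fully up at (313,233), measured at z≈0.057. I'll lower the tip a little, approach the lid edge, then push gently.

```bash
python3 -m pendant '{"xyz":[[0.01,-0.002,-0.005],[0.015,-0.003,-0.005],[0.015,-0.003,-0.003],[0.012,-0.002,0],[0.008,-0.002,0],[0,0,0]],"turn":[0,0,0,0,0,0]}' 0 5
```

```text
time_s: 9.8
tool_pos: [0.5475, 0.0956, 0.1325]
tool_rot: [8.7, 88.5, -2.3]
force: [-0.1, 1.2, -0.1]
grip_width: 0.0005
```

```bash
python3 -m pendant '{"xyz":[[0.008,-0.002,0.001],[0.008,-0.001,0.001],[0.008,-0.002,0],[0.008,-0.001,0],[0.008,-0.002,0],[0,0,0]],"turn":[0,0,0,0,0,0]}' 0 5
python3 -c "
from h import *
for c in ('side','top'):
  im=save(c,c+'5.png')
  for n in('lid_edge',):
   for d in pinpoint(c,n)[:1]: print(c,n,d['score'],c2w(c,d['at']))
  if c=='side': cv2.imwrite('pics/z5.png',cv2.resize(im[200:340,190:350,::-1],(640,560),interpolation=cv2.INTER_CUBIC))
"
```

```text
time_s: 10.55
tool_pos: [0.5898, 0.0874, 0.1351]
tool_rot: [7.6, 88.5, -3.4]
force: [-0.5, -0.5, -0.6]
grip_width: 0.0005
side lid_edge 0.64 [0.60373963 0.0790036  0.17288443]
```

View pics/z5.png

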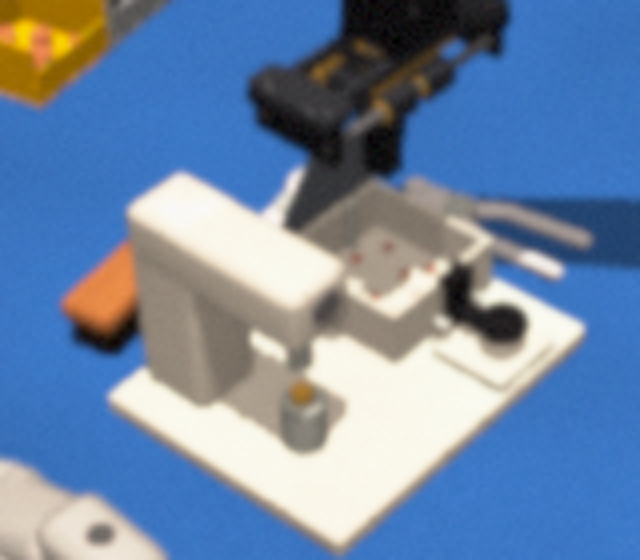

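The lid is rising in front of the finger, edge at z≈0.173. I'll carry on in the same direction.

```bash
python3 -m pendant '{"xyz":[[0.008,-0.002,0],[0.008,-0.001,0],[0.008,-0.002,0],[0.007,-0.001,0],[0.006,-0.001,0],[0.006,-0.001,0],[0.006,-0.001,0],[0,0,0]],"turn":[0,0,0,0,0,0,0,0]}' 0 5
python3 -c "
from h import *
for c in ('side','top'):
  im=save(c,c+'6.png')
  for n in('lid_edge',):
   for d in pinpoint(c,n)[:1]: print(c,n,d['score'],c2w(c,d['at']))
  if c=='side': cv2.imwrite('pics/z6.png',cv2.resize(im[200:340,190:350,::-1],(640,560),interpolation=cv2.INTER_CUBIC))
"
```

```text
time_s: 11.75
tool_pos: [0.6415, 0.0779, 0.1351]
tool_rot: [6.3, 88.5, -4.7]
force: [-0.3, 0.2, -0.6]
grip_width: 0.0005
side lid_edge 0.94 [0.6601084  0.06798489 0.17890192]
```

View pics/z6.png

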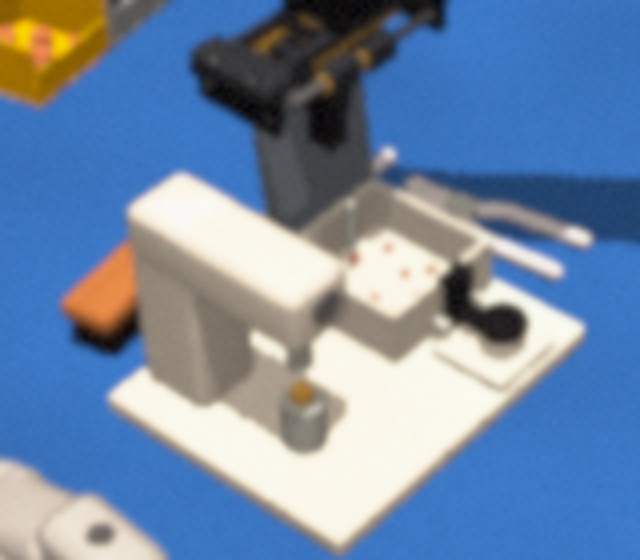

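```bash
python3 -m pendant '{"xyz":[[0.004,-0.001,0],[0.004,-0.001,0],[0.004,-0.001,0],[0.003,0,0],[0,0,0]],"turn":[0,0,0,0,0]}' 0 5
python3 -c "
from h import *
for c in ('side','top'):
  im=save(c,c+'7.png')
  for n in('lid_edge',):
   for d in pinpoint(c,n)[:1]: print(c,n,d['score'],c2w(c,d['at']))
"
```

```text
time_s: 12.58
tool_pos: [0.657, 0.0748, 0.1354]
tool_rot: [5.3, 88.5, -5.6]
force: [-0.2, -0.1, 0.1]
grip_width: 0.0007
side lid_edge 0.93 [0.68550441 0.06543941 0.17442833]
```

The lid edge is at setter x≈99 mm, which works out to 1.9 rad, so it is on its stop. I'll back straight off and then rise.

```bash
python3 -m pendant '{"xyz":[[-0.006,0.001,0],[-0.015,0.003,0],[-0.025,0.005,0.005],[-0.03,0.006,0.02],[-0.03,0.006,0.025],[-0.03,0.006,0.025],[-0.02,0.004,0.02],[0,0,0],[0,0,0],[0,0,0]],"turn":[0,0,0,0,0,0,0,0,0,0]}' 0 5
python3 -c "
from h import *
for c in ('side','top'):
  im=save(c,c+'8.png')
  for n in('lid_edge','button_top','pliers_a','last','brush','saucer'):
   for d in pinpoint(c,n)[:2]: print(c,n,round(d['score'],2),c2w(c,d['at']).round(4))
  if c=='side': a=im[200:340,190:350,::-1]
  else: b=im[150:290,190:350,::-1]
cv2.imwrite('pics/z8.png',cv2.resize(np.hstack([a,b]),(800,350),interpolation=cv2.INTER_CUBIC))
"
```

```text
time_s: 14.02
tool_pos: [0.4924, 0.1068, 0.2302]
tool_rot: [-3.8, 88.6, -14.8]
force: [0.1, -0.4, -0.6]
grip_width: 0.0003
side lid_edge 0.69 [0.6861 0.0666 0.1744]
side button_top 0.47 [0.479  0.11   0.0533]
side pliers_a 0.59 [ 0.5673 -0.0317 -0.0038]
side last 0.59 [ 0.6368  0.4264 -0.0031]
side brush 0.62 [0.7557 0.1606 0.0045]
side saucer 0.73 [ 0.4977 -0.4298  0.0017]
side saucer 0.45 [0.7517 0.1614 0.0011]
top lid_edge 0.71 [0.6814 0.072  0.1735]
top pliers_a 0.94 [ 0.5662 -0.0294 -0.0048]
top pliers_a 0.6 [ 0.7097  0.0019 -0.0037]
top last 0.96 [0.6381 0.4246 0.0022]
top last 0.57 [ 6.262e-01 -4.751e-01 -6.000e-04]
top brush 0.74 [0.5858 0.0942 0.0021]
top brush 0.56 [7.554e-01 1.624e-01 1.000e-04]
top saucer 0.93 [ 0.503  -0.4313 -0.0015]
top saucer 0.57 [ 5.654e-01 -3.050e-02 -4.000e-04]
```

View pics/z8.png

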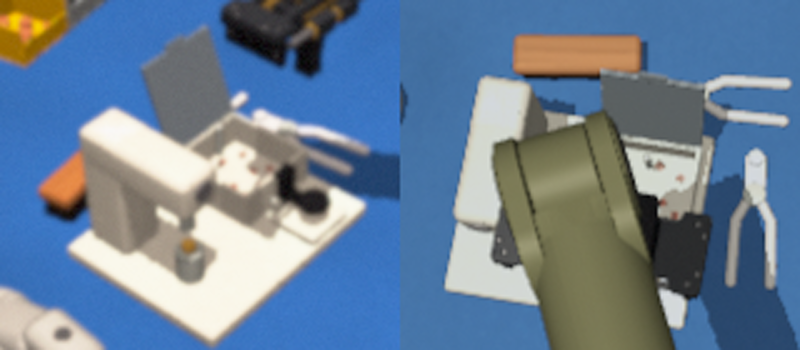

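The side crop shows the lid standing fully open at (190,85) and the button up at (315,200). In the top crop the pliers and brush haven't moved, and the arm is clear of everything.

```bash
python3 -c "
from h import *
print(sign_off())"
```

```text
the job is handed in; nothing more can be done
None
```

The lid is fully open on its stop, the button is back up, and the job was handed in at about 14 s of the 48 s limit. I pressed the button with the closed fingertips at about 2.7 N and the lid jumped to about 0.82 rad. I then let the button come up, pushed the lid over by its free edge and backed the arm off.

- **Lid:** both cameras put its edge at z≈0.174 m after the arm had withdrawn. That is about 1.9 rad, matching its stop.
- **Button:** it measured z≈0.057 m from the wrist camera right after release. It was about 0.053 m in the last side view, which is within the detectors' error of the 0.056 m "up" height, and it looks up in the picture.
- **Other things:** the saucer, brush, last and pliers_a were where they started, to within a few millimetres. I did not re-measure the tin or spool, and pliers_b only came up in the top view, also unmoved. The arm went nowhere near them after passing over early on.
- **Odd readings:** several low-score detections named the wrong object. One of the brush detections, scored 0.74, was really the setter. I discounted these against the other camera and the pictures.

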